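# Prise the spring clip off the shaft with a wedge

## Robot

A 6-joint arm with a two-finger parallel gripper is mounted at the origin on a cart in front of the work surface, level with it; the furniture and walls round the work are solid. World frame = base frame: x ahead of the robot, y to its left, z up, the work surface at z = 0. Lengths are in m, angles in degrees, forces in N, time in s.
With the tool pointing down it reaches from about 0.3 to 0.75 m from the base axis. Payload 8.5 kg.
Tool frame: the origin (TCP) lies midway between the tips of the shut fingers; the grasp point (between the pads) lies 19 mm behind it; z points along the fingers, y is the direction in which the jaws open and shut (so a half turn about z gives the same grasp; the last joint's range is limited). The gripper opens to 85 mm and grips with 20 to 120 N. Pads are 22 mm wide; open, the fingers measure 114 mm over their backs; the gripper's body (76 mm by 85 mm) begins 54 mm behind the grasp point. The pads swing forward as they close: fully open they stand 13 mm farther back than shut.
Start: joints at [-85.044, 21.807, 74.336, -0, 83.858, -12.336], TCP at [0.163, -0.525, 0.204] pointing down, gripper open.
Joint ranges: [-178.18, 178.18], [-50.72, 133.34], [12.68, 142.11], [-81.47, 261.47], [9.98, 163.14], [-165.26, 165.26]. Speed limits (degrees/s): [136.94, 136.94, 180, 180, 180, 180].

## Interface

Orientations are given as a 3x3 rotation matrix whose columns are the frame's x, y, z axes.
In Python, from rig import env, eyes, close_job gives the robot as it stands.
- The arm moves only by the tool jog_arm, never from a script. Its argument "deltas" is one flat list of numbers, 7 for each row, row after row: the shift along the tool's x, y, z in units of 0.75 m (1.0 is 0.75 m), then the turn, a rotation vector about the tool's x, y, z in units of 180 degrees (1.0 is 180 degrees), then the gripper command: -1 is fully open, 1 is shut, values between are in proportion. In form: [dx, dy, dz, ax, ay, az, fingers, dx, dy, dz, ax, ay, az, fingers, ...]. A call has 1 to 12 rows; each row is the pose to reach, as a shift and turn from the pose commanded when the call began, along the tool's axes at that moment, turning the shorter way round; what a row does not reach only later rows make up. A row lasts 1/12 s, in which the tool goes at most 41.7 mm and 7.16 degrees, less where a joint would pass 70% of its speed; a pose out of reach is approached as far as the arm can. A call with a number of a shift or a turn outside -1 to 1 is refused whole. A call with a gripper value outside its range is refused whole. The fingers move at their own pace and stop on an object; "grip_force" is the grip in N (left out, the last holds). Time passes only in rows, so rows that repeat a pose let the fingers close. It gives the time, the measured TCP pose, the force and the opening at its end, in the units of the state.
- env.observe(): the state, without advancing time (a new reading comes with each control period).
- eyes.get_image(name): name is "scene" or "top"; returns the picture (480x640x3 uint8, red, green, blue); there is no depth.
- eyes.camera_params(name): a dict with "intrinsics" (3x3 intrinsics, pixels), "k1" (the pictures are not rectified: a ray, as slopes to the right and down, at radius r is drawn at 1 + k1 r^2 times it, then the intrinsics apply), "R" (3x3) and "t" (3): a world point X has camera coordinates R X + t. Camera axes: x right, y down, z forward; pixel columns grow to the right and rows downward; lengths in m; the calibration is good to about 2 mm. A picture is of the moment at which its call begins. camera_params takes no time and is no camera call.
- close_job(): hands the job in, once; it reports no verdict.
The state is a dict: "time_s": time; "q": joint angles; "qvel": joint speeds; "joint_efforts": joint torques, N m; "position": TCP position; "tool_rot": TCP orientation; "ft_force": force on the tool from outside, world axes, zero at the start; "wrist_torque": the same for the moment, N m; "grip_width": finger opening in m.
Only numpy, scipy, OpenCV 4.12 (cv2) and the standard library are available. Lean on these libraries where they do the work, as an engineer would, in place of code of your own. Each camera call takes 0.05 s, during which the arm holds its last target.

## Task

Pick up the orange pry wedge, slide its thin end along the top of the steel shaft and under the upturned lip of the yellow spring clip, and push it in for nearly half its length, so that the clip spreads and rises off the shaft. Prise with the wedge only, never with the fingers on the clip. Then draw the wedge out and lay it flat on its underside on the bench, leaving the clip open.

Things in the scene. Friction and masses are not known exactly. Their poses are not given: they have to be found in the camera images.
- wedge_mid (a point): Orange pry wedge, loose, 142 long, 22 wide, 0.12 kg, underside flat on the bench. Point: mid-handle, 19 above the underside. x along it to the thin tip, y across, z up. Handle: box 38 high with black ribs on top, x -32 to +15, gripped across y; then the top slopes evenly down to 3 high at the tip, x = +110. Near it a straight wooden offcut (135x40x22) that does not serve.
- mouth (a point): Fixed point on the blue cradle: on the top line of its level steel shaft (diameter 32, top 74 above the bench), right below the front edge of the yellow clip's bridge. x along the shaft, into the clip (roughly to the robot's left), y across, z up. The shaft begins 25 before the point; before that only the base, 22 high. No stop on the shaft's top before x = 93.
- bridge (a point): Middle of the front edge of the clip's bridge, a plate 52 wide; moves with the clip. Closed, its underside lies 6 above the shaft's top, level, back to its hinge 75 farther along x; a lip rises forward from the edge to 17 above the shaft, 14 ahead of the edge. Two sprung jaws hang from its sides round the shaft, 45 apart inside; the wedge goes between them.
- clip (a joint): Angle of the yellow spring clip, rad: 0 shut on the shaft, at most 0.42, grows as its front edge rises and the jaws spread. Lifting takes up to 6 N at the front edge; it moves stiffly and stays where it is left. Past 0.17 the jaws have ridden over the shaft's widest part: it is off. With the wedge's underside on the shaft this takes about 45 of the tip past the front edge; 60 to 65 is safe.

How it is judged:
By the outcome, as a careful person would: the job done as asked, in the order asked, and still so for the second after the job is handed in, with the robot touching nothing.
It also fails if it takes over 45 s, if anything falls off the work surface, if the arm or the gripper's body presses on something with over 40 N, if the wrist force passes 120 N, or if a joint passes its speed limit or range.

## Working session

There is one attempt and no reset: what is moved stays moved. The work goes in short steps, Python scripts to look and compute and a tool call to move; the robot and the scene stay as the last step left them, time stands still between calls to the robot, and variables do not carry over. Pictures are saved under pics/ and viewed, and the job is handed in when it is done.

Besides the shell and the picture viewer there is one more tool, called as a command line: name --argument value ..., lists and objects as JSON in quotes. jog_arm: Moves the arm, as the interface text tells. Its arguments: {"type":"object","properties":{"deltas":{"type":"array"},"grip_force":{"type":"number"}},"required":["deltas"]}

```bash
mkdir -p pics; ls
python3 - <<'E'
from rig import env, eyes
import cv2
for n in("scene","top"):
    cv2.imwrite(f"pics/{n}0.png",eyes.get_image(n)[:,:,::-1]); p=eyes.camera_params(n); print(n,p)
print(env.observe())
E
```

```text
pics
scene {'intrinsics': array([[570.1507114 ,   0.        , 321.66400513],
       [  0.        , 570.1507114 , 241.44365655],
       [  0.        ,   0.        ,   1.        ]]), 'k1': -0.0591394257563652, 'R': array([[-0.51004924, -0.86003138, -0.01399282],
       [-0.47759177,  0.29669493, -0.8269693 ],
       [ 0.71537114, -0.41511221, -0.56207293]]), 't': array([0.21279821, 0.33873132, 0.6764608 ])}
top {'intrinsics': array([[503.67797163,   0.        , 320.84205474],
       [  0.        , 503.67797163, 240.93028194],
       [  0.        ,   0.        ,   1.        ]]), 'k1': -0.022958901026493044, 'R': array([[-3.86990856e-03, -9.99991758e-01, -1.22819389e-03],
       [-9.89674162e-01,  4.00595649e-03, -1.43279465e-01],
       [ 1.43283204e-01,  6.61033328e-04, -9.89681508e-01]]), 't': array([-0.07257712,  0.54238309,  0.88799501])}
{'time_s': 0.1, 'q': array([-8.50441681e+01,  2.18383871e+01,  7.43791744e+01, -1.71053088e-04,
        8.38575053e+01, -1.23357646e+01]), 'qvel': array([ 0.06535098, -0.02707163, -0.13797326,  0.02930329,  0.03316108,
       -0.06347576]), 'joint_efforts': array([ 3.83676597e-03, -4.49222195e+01, -2.31654310e+01, -1.70921726e-04,
        3.72185270e-03, -6.34042792e-06]), 'position': array([ 0.16345048, -0.52484604,  0.20366903]), 'tool_rot': array([[ 9.54804326e-01,  2.97235069e-01, -1.16139177e-04],
       [ 2.97234963e-01, -9.54803474e-01,  1.30500764e-03],
       [ 2.77003947e-04, -1.28054756e-03, -9.99999142e-01]]), 'ft_force': array([-0.17994049,  0.2193034 , -0.01230509]), 'wrist_torque': array([-0.00945897, -0.01393671,  0.00720797]), 'grip_width': 0.08570300007946505}
```

View pics/scene0.png

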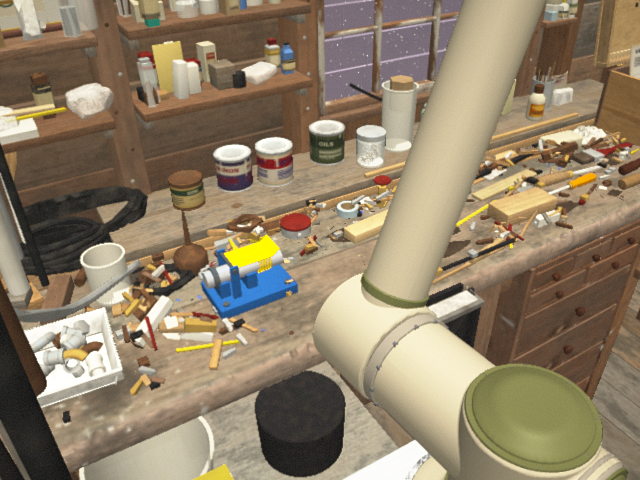

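View pics/top0.png

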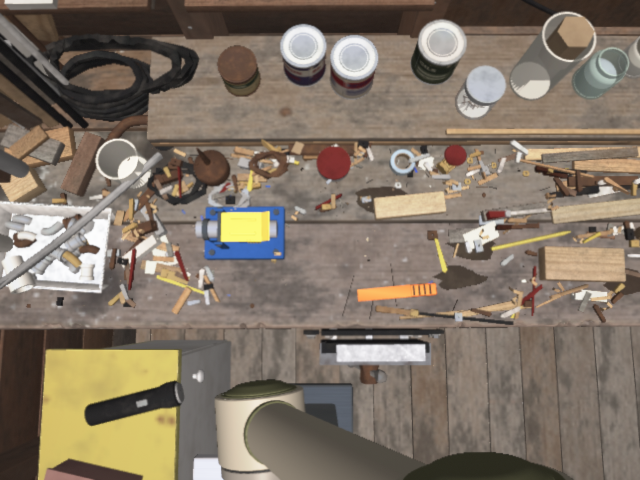

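The scene camera's view of the wedge is blocked by the arm. In the top view the wedge runs from about (358,294) to (437,290), with the ribbed handle to the right. The clip and cradle are at about (245,230). I'll zoom in next.

Run:
```python
import cv2
t=cv2.imread("pics/top0.png"); s=cv2.imread("pics/scene0.png")
a=cv2.resize(t[265:325,335:465],None,fx=6,fy=6,interpolation=cv2.INTER_CUBIC)
b=cv2.resize(t[195:270,185:300],None,fx=6.5,fy=6.5,interpolation=cv2.INTER_CUBIC)
c=cv2.resize(s[220:325,185:310],None,fx=5.5,fy=5.5,interpolation=cv2.INTER_CUBIC)
for n,i in zip("abc",(a,b,c)): cv2.imwrite(f"pics/crop_{n}.png",i); print(i.shape)
```

```text
(360, 780, 3)
(488, 748, 3)
(578, 688, 3)
```

View pics/crop_a.png

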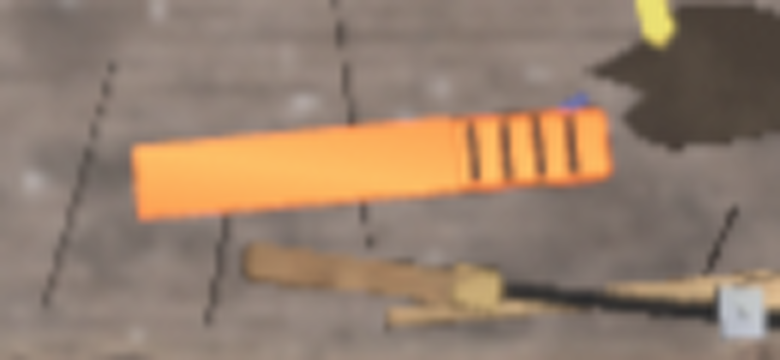

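View pics/crop_b.png

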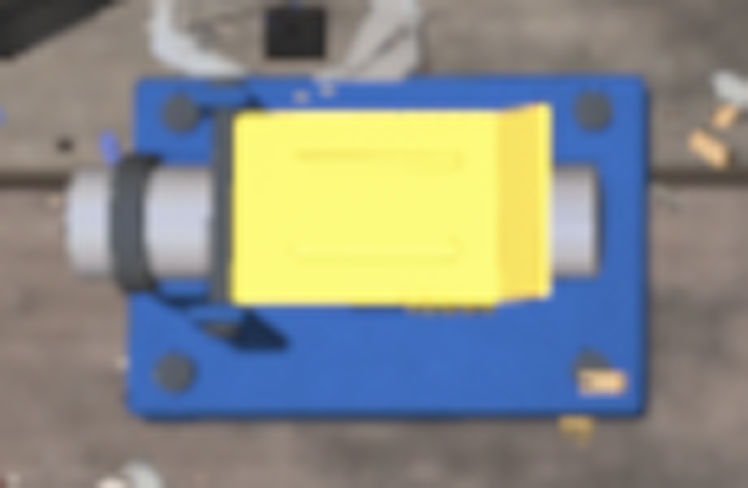

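View pics/crop_c.png

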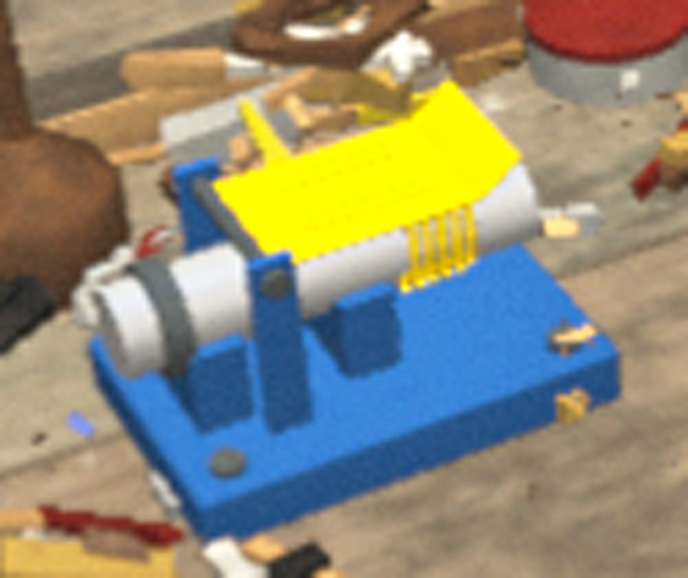

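```bash
cat > h.py <<'E'
import numpy as np, cv2
from rig import env, eyes
from scipy.optimize import least_squares, minimize
P={n:eyes.camera_params(n) for n in("scene","top")}
def proj(n,X):
    p=P[n]; c=np.atleast_2d(X)@p["R"].T+p["t"]; s=c[:,:2]/c[:,2:]
    s=s*(1+p["k1"]*(s**2).sum(1,keepdims=True)); K=p["intrinsics"]
    return s*[K[0,0],K[1,1]]+K[:2,2]
def Rz(a): return np.array([[np.cos(a),-np.sin(a),0],[np.sin(a),np.cos(a),0],[0,0,1]])
def wedge_pts():
    P=[]
    for y in(-11,11):
        P+=[(-32,y,-19),(-32,y,19),(15,y,19),(110,y,-16),(110,y,-19)]
    return np.array(P)/1000.
def hull_mask(n,X,shape=(480,640),s=16):
    px=proj(n,X); h=cv2.convexHull(px.astype(np.float32))
    m=np.zeros(shape,np.float32)
    big=np.zeros((shape[0]*4,shape[1]*4),np.uint8)
    cv2.fillConvexPoly(big,np.round(((h+0.5)*4-0.5)*16).astype(np.int32),255,shift=4)
    return cv2.resize(big,(shape[1],shape[0]),interpolation=cv2.INTER_AREA)/255.
E
python3 - <<'E'
from h import *
t=cv2.imread("pics/top0.png")
hsv=cv2.cvtColor(t,cv2.COLOR_BGR2HSV)
m=((hsv[...,0]<18)&(hsv[...,0]>6)&(hsv[...,1]>150)&(hsv[...,2]>150)).astype(np.uint8)
r=np.zeros_like(m); r[270:315,345:450]=m[270:315,345:450]
r=cv2.morphologyEx(r,cv2.MORPH_CLOSE,np.ones((5,5)))
print(r.sum())
rf=r.astype(float)
W=wedge_pts()
def cost(v):
    X=W@Rz(v[2]).T+[v[0],v[1],0.019]
    return np.abs(cv2.GaussianBlur(hull_mask("top",X),(0,0),1)-cv2.GaussianBlur(rf,(0,0),1)).sum()
best=None
for y0 in(-.2,-.22,-.18,-.24):
  for a in(85,95,90):
    q=minimize(cost,[.32,y0,np.radians(a)],method="Nelder-Mead",options=dict(initial_simplex=[[.32,y0,np.radians(a)],[.34,y0,np.radians(a)],[.32,y0+.03,np.radians(a)],[.32,y0,np.radians(a+6)]],maxiter=300))
    if best is None or q.fun<best.fun: best=q
print(best.x,np.degrees(best.x[2]),best.fun)
b=best.x
print(proj("top",W@Rz(b[2]).T+[b[0],b[1],.019]).round(1).tolist())
# clip
to=lambda c,f,o:(np.array(c)+.5)/f-.5+o
tb=to([(551,103),(551,298),(499,112),(499,303),(234,113),(234,305)],6.5,[185,195])
sc=to([(449,82),(523,158),(470,205),(263,258),(213,180)],5.5,[185,220])
def model(v):
    x,y,a,th,L=v
    M=np.array([(-14,26,91+th),(-14,-26,91+th),(0,26,80+th),(0,-26,80+th),(L,26,80+th),(L,-26,80+th)])/1000.
    return M@Rz(a).T+[x,y,0]
# image right = -y ; shaft x ~ +y ; local +y = -x world -> image down
def res(v):
    X=model(v); 
    a=proj("top",X)[[1,0,3,2,5,4]]-tb
    s=proj("scene",X)[[1,0,2,4,5]]-sc
    return np.r_[a.ravel(),s.ravel()]
q=least_squares(res,[.45,.08,np.pi/2,2,75],x_scale=[.01,.01,.1,1,5],loss="soft_l1")
print(q.x,np.degrees(q.x[2])); print(res(q.x).reshape(-1,2).round(1).tolist())
x,y,a=q.x[:3]
S=np.array([(-25,0,74),(-25,16,58),(-25,-16,58),(-25,0,42)])/1000
print(proj("top",S@Rz(a).T+[x,y,0]).round(1).tolist(), "seen shaft end", to([(598,165),(598,278)],6.5,[185,195]))
E
```

```text
902
[ 0.45218985 -0.25214555  1.6513955 ] 94.61799254912411 94.43935279212405
[[430.9, 283.3], [435.3, 282.0], [409.7, 284.2], [356.5, 289.6], [356.4, 289.6], [432.2, 294.9], [436.7, 294.1], [411.1, 296.3], [357.6, 301.3], [357.5, 301.3]]
[5.61988810e-01 2.97064937e-02 1.55708950e+00 9.75657989e-01
 7.21375147e+01] 89.2146564243931
[[-0.1, 0.5], [-0.8, -0.1], [0.6, 0.3], [-0.2, -0.0], [0.8, -0.2], [-0.4, -0.7], [-0.2, -0.5], [-1.0, -0.3], [1.8, -1.4], [1.4, 1.6], [-0.8, 0.7]]
[[276.1, 227.4], [276.7, 237.6], [277.1, 220.2], [277.6, 230.4]] seen shaft end [[276.57692308 219.96153846]
 [276.57692308 237.34615385]]
```

Both fits agree to about a pixel. The wedge mid is at about (0.452, -0.252) with yaw 94.6°. The mouth is at about (0.562, 0.030) with yaw 89.2°, and the shaft end projects where it is seen.

```bash
cat >> h.py <<'E'
from scipy.spatial.transform import Rotation as Ro
WY=94.62; WP=np.array([.4522,-.2521,0]); MP=np.array([.5620,.0297,.074]); MY=89.2
def Rt(yaw): # tool x along -wedge x?  tool y = -wedge y, z down
    x=Rz(np.radians(yaw))[:,0]; z=np.array([0,0,-1.]); y=np.cross(z,x); return np.c_[x,y,z]
def delta(p,R,p0=None,R0=None):
    s=env.observe()
    p0=s["position"] if p0 is None else p0; R0=s["tool_rot"] if R0 is None else R0
    d=R0.T@(np.asarray(p)-p0)/.75; r=Ro.from_matrix(R0.T@R).as_rotvec()/np.pi
    return np.r_[d,r].round(4).tolist(), np.linalg.norm(np.asarray(p)-p0)/.0417, np.linalg.norm(r)*180/7.16
E
python3 - <<'E'
from h import *
g=WP+Rz(np.radians(WY))@[-.010,0,0]
print(g)
print(Rt(WY)) 
print(delta(g+[0,0,.15],Rt(WY)))
print(delta(g+[0,0,.15],Rt(WY+180)))
E
```

```text
[ 0.45300547 -0.26206751  0.        ]
[[-0.08054686  0.99675082  0.        ]
 [ 0.99675082  0.08054686  0.        ]
 [ 0.          0.         -1.        ]]
([0.4727, -0.2197, 0.072, -0.0003, -0.0003, -0.4296], np.float64(9.46483055533863), np.float64(10.800058079934859))
([0.4727, -0.2197, 0.072, -0.0004, 0.0003, 0.5704], np.float64(9.46483055533863), np.float64(14.339613764020063))
```

jog_arm --deltas '[0.4727,-0.2197,0.072,-0.0003,-0.0003,-0.4296,0,0.4727,-0.2197,0.072,-0.0003,-0.0003,-0.4296,0,0.4727,-0.2197,0.072,-0.0003,-0.0003,-0.4296,0,0.4727,-0.2197,0.072,-0.0003,-0.0003,-0.4296,0,0.4727,-0.2197,0.072,-0.0003,-0.0003,-0.4296,0,0.4727,-0.2197,0.072,-0.0003,-0.0003,-0.4296,0,0.4727,-0.2197,0.072,-0.0003,-0.0003,-0.4296,0,0.4727,-0.2197,0.072,-0.0003,-0.0003,-0.4296,0,0.4727,-0.2197,0.072,-0.0003,-0.0003,-0.4296,0,0.4727,-0.2197,0.072,-0.0003,-0.0003,-0.4296,0,0.4727,-0.2197,0.072,-0.0003,-0.0003,-0.4296,0,0.4727,-0.2197,0.072,-0.0003,-0.0003,-0.4296,0]' --grip_force 60

```text
time_s: 1.1
position: [0.4535, -0.2612, 0.1497]
tool_rot: [[-0.087, 0.996, -0.001], [0.996, 0.087, -0.0], [-0.0, -0.001, -1.0]]
ft_force: [-0.4, 0.8, -0.2]
grip_width: 0.0428
```

Run:
```python
from h import *
g=WP+Rz(np.radians(WY))@[-.010,0,0]
s=env.observe(); print(s["time_s"],s["position"],s["tool_rot"].round(4).tolist(),s["q"].round(1),s["grip_width"])
for z in(.15,.04,.006): print(delta(g+[0,0,z],Rt(WY)))
i=np.hstack([eyes.get_image("top")[200:400,300:500],eyes.get_image("scene")[100:300,400:600]])
cv2.imwrite("pics/p1.png",cv2.resize(i,None,fx=2,fy=2)[:,:,::-1])
```

```text
1.1 [ 0.45354213 -0.26119848  0.14966303] [[-0.0865, 0.9963, -0.0007], [0.9963, 0.0865, -0.0004], [-0.0003, -0.0007, -1.0]] [-42.9  21.9  83.8  -0.   74.3 -47.8] 0.0427866471658049
([-0.0011, -0.0008, -0.0004, -0.0002, 0.0001, 0.0019], np.float64(0.02579209018071441), np.float64(0.04828394438072148))
([-0.001, -0.0007, 0.1462, -0.0002, 0.0001, 0.0019], np.float64(2.629922899375345), np.float64(0.04828394438072148))
([-0.001, -0.0007, 0.1916, -0.0002, 0.0001, 0.0019], np.float64(3.4452436276795617), np.float64(0.04828394438072148))
```

View pics/p1.png

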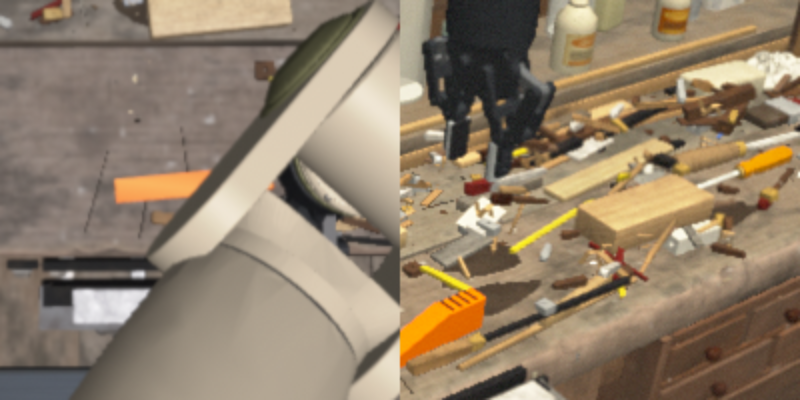

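The wedge is now visible in the scene camera, with its handle top at about (435,250) full-frame. I'll check the fit against this second view.

Run:
```python
from h import *
im=eyes.get_image("scene")[:,:,::-1].copy(); cv2.imwrite("pics/s2raw.png",im)
s=env.observe()
print("tcp px",proj("scene",s["position"]))
X=wedge_pts()@Rz(np.radians(WY)).T+WP+[0,0,.019]
px=proj("scene",X); print(px.round(1).tolist())
x0,y0=340,140
c=cv2.resize(im[y0:330,x0:520],None,fx=4,fy=3.1*4/3.1,interpolation=cv2.INTER_CUBIC)
c=c[:600*4]
for p in list(px)+[proj("scene",s["position"])[0]]:
    cv2.circle(c,tuple(int(v) for v in ((p-[x0,y0]+.5)*4)),3,(255,0,255),1)
cv2.imwrite("pics/p2.png",cv2.resize(c,(568,600)))
```

```text
tcp px [[435.85813164 197.29578952]]
[[432.1, 257.7], [433.9, 241.9], [416.1, 250.2], [377.0, 283.0], [376.9, 284.3], [440.0, 263.0], [442.0, 247.1], [424.2, 255.6], [384.7, 289.0], [384.6, 290.3]]
```

View pics/p2.png

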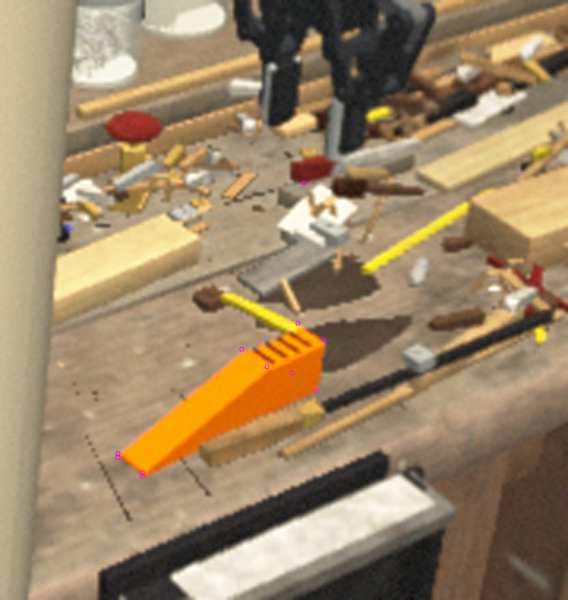

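jog_arm --deltas '[-0.001,-0.0007,0.0,0,0,0.0019,0.16,-0.001,-0.0007,0.03,0,0,0.0019,0.16,-0.001,-0.0007,0.07,0,0,0.0019,0.16,-0.001,-0.0007,0.11,0,0,0.0019,0.16,-0.001,-0.0007,0.14,0,0,0.0019,0.16,-0.001,-0.0007,0.16,0,0,0.0019,0.16,-0.001,-0.0007,0.175,0,0,0.0019,0.16,-0.001,-0.0007,0.185,0,0,0.0019,0.16,-0.001,-0.0007,0.191,0,0,0.0019,0.16,-0.001,-0.0007,0.191,0,0,0.0019,0.16]'

```text
time_s: 2.08
position: [0.4522, -0.2636, 0.0066]
tool_rot: [[-0.073, 0.997, -0.0], [0.997, 0.073, -0.001], [-0.001, -0.0, -1.0]]
ft_force: [1.2, 0.5, 0.3]
grip_width: 0.036
```

Run:
```python
from h import *
s=env.observe(); print(s["time_s"],s["position"],s["tool_rot"].round(4).tolist(),s["grip_width"],s["ft_force"])
im=eyes.get_image("scene")[:,:,::-1]
cv2.imwrite("pics/p3.png",cv2.resize(im[190:310,350:480],None,fx=5,fy=5,interpolation=cv2.INTER_CUBIC))
```

```text
2.0833 [ 0.45222749 -0.26362181  0.00657689] [[-0.0732, 0.9973, -0.0004], [0.9973, 0.0732, -0.0007], [-0.0007, -0.0004, -1.0]] 0.03599606554946918 [1.20940833 0.51751522 0.3194059 ]
```

View pics/p3.png

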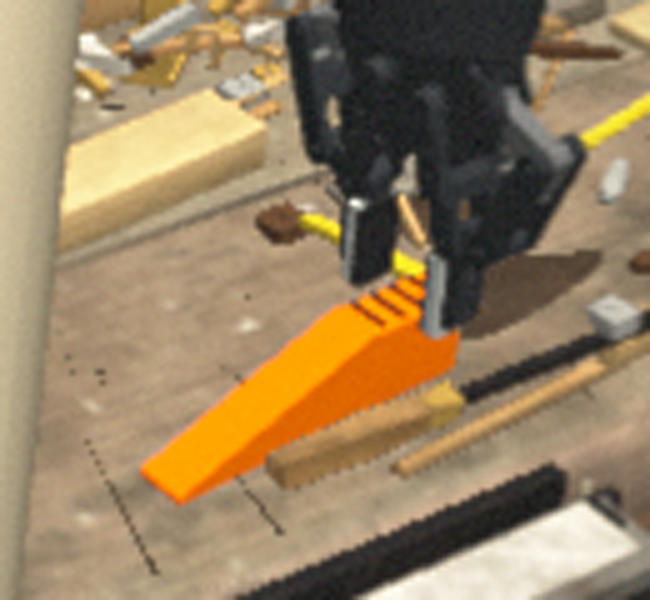

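Run:
```python
from h import *
s=env.observe();R=s["tool_rot"]
for yy in(-.018,.018):
  for xx in(-.011,.011):
    for zz in (-.01,0): print(xx,yy,zz,((proj("scene",s["position"]+R@[xx,yy,zz])[0]-[350,190]+.5)*5).round())
```

```text
-0.011 -0.018 -0.01 [454. 350.]
-0.011 -0.018 0 [451. 371.]
0.011 -0.018 -0.01 [412. 370.]
0.011 -0.018 0 [410. 391.]
-0.011 0.018 -0.01 [389. 306.]
-0.011 0.018 0 [386. 327.]
0.011 0.018 -0.01 [347. 326.]
0.011 0.018 0 [345. 346.]
```

jog_arm --deltas '[0,0,0,0,0,0,0.4,0,0,0,0,0,0,0.7,0,0,0,0,0,0,1,0,0,0,0,0,0,1,0,0,0,0,0,0,1]' --grip_force 30

```text
time_s: 2.55
position: [0.4528, -0.2638, 0.0078]
tool_rot: [[-0.075, 0.997, 0.001], [0.997, 0.075, -0.002], [-0.003, 0.001, -1.0]]
ft_force: [-1.4, 0.8, 7.4]
grip_width: 0.0205
```

Run:
```python
from h import *
s=env.observe(); print(s["time_s"],s["position"],s["tool_rot"].round(4).tolist(),s["grip_width"],s["ft_force"])
im=eyes.get_image("scene")[:,:,::-1]
cv2.imwrite("pics/p4.png",cv2.resize(im[190:310,350:480],None,fx=5,fy=5,interpolation=cv2.INTER_CUBIC))
```

```text
2.55 [ 0.45283842 -0.26381061  0.0077803 ] [[-0.0745, 0.9972, 0.0012], [0.9972, 0.0745, -0.0025], [-0.0026, 0.001, -1.0]] 0.020516867526037905 [-1.38997543  0.77037461  7.37590225]
```

View pics/p4.png

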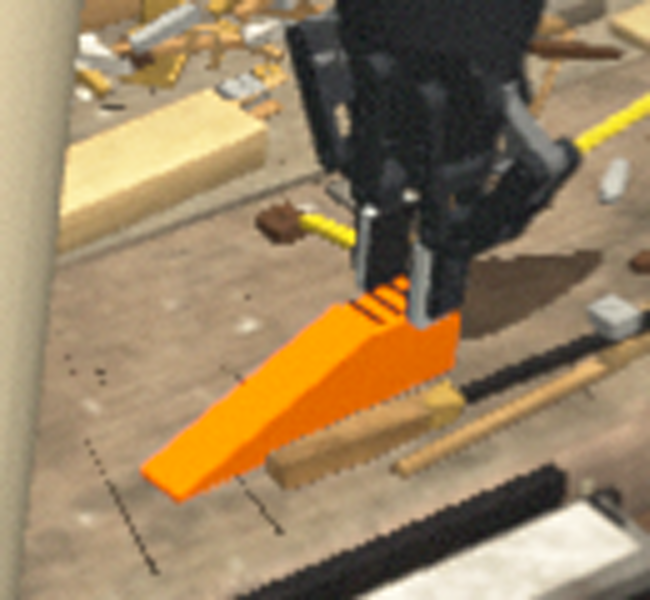

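Run:
```python
from h import *
Rw=Rz(np.radians(WY))
for h in(0,.01,.02,.03,.038):
  print(h,[((proj("scene",WP+Rw@[x,.011,h])[0]-[350,190]+.5)*5).round().tolist() for x in(-32/1e3,-.023,-.012,-.001,.015)])
```

```text
0 [[452.0, 368.0], [436.0, 376.0], [416.0, 386.0], [395.0, 396.0], [365.0, 411.0]]
0.01 [[455.0, 347.0], [439.0, 355.0], [418.0, 365.0], [397.0, 375.0], [367.0, 390.0]]
0.02 [[458.0, 326.0], [441.0, 334.0], [421.0, 344.0], [400.0, 354.0], [369.0, 369.0]]
0.03 [[460.0, 305.0], [444.0, 313.0], [423.0, 323.0], [402.0, 333.0], [372.0, 348.0]]
0.038 [[463.0, 288.0], [446.0, 296.0], [425.0, 306.0], [404.0, 316.0], [373.0, 330.0]]
```

jog_arm --deltas '[0,0,0,0,0,0,0.25,0,0,0,0,0,0,0.25,0,0,0.002,0,0,0,0.25,0,0,0.004,0,0,0,0.25,0,0,0.006,0,0,0,0.25,0,0,0.008,0,0,0,0.25,0,0,0.008,0,0,0,0.25]'

```text
time_s: 3.18
position: [0.4524, -0.2632, 0.0005]
tool_rot: [[-0.075, 0.997, -0.0], [0.997, 0.075, -0.001], [-0.001, -0.0, -1.0]]
ft_force: [0.5, 0.4, 0.1]
grip_width: 0.0322
```

Run:
```python
from h import *
s=env.observe(); print(s["time_s"],s["position"],s["tool_rot"].round(4).tolist(),s["grip_width"],s["ft_force"])
im=eyes.get_image("scene")[:,:,::-1]
cv2.imwrite("pics/p5.png",cv2.resize(im[190:310,350:480],None,fx=5,fy=5,interpolation=cv2.INTER_CUBIC))
```

```text
3.1833 [ 0.45241554 -0.26322877  0.00053952] [[-0.0746, 0.9972, -0.0003], [0.9972, 0.0746, -0.0007], [-0.0007, -0.0004, -1.0]] 0.03217980229590012 [0.51467013 0.42494197 0.05831287]
```

View pics/p5.png

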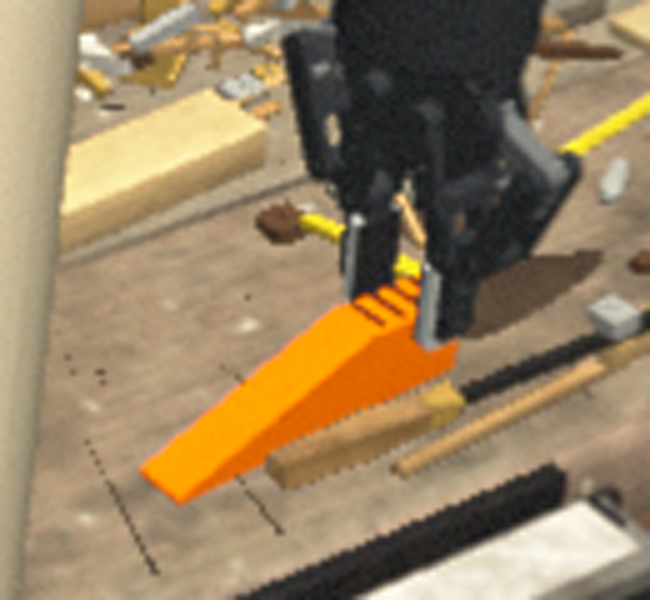

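jog_arm --deltas '[0,0,0.002,0,0,0,0.25,0,0,0.004,0,0,0,0.25,0,0,0.006,0,0,0,0.25,0,0,0.006,0,0,0,0.25]'

```text
time_s: 3.57
position: [0.4524, -0.2633, -0.0039]
tool_rot: [[-0.075, 0.997, -0.0], [0.997, 0.075, -0.001], [-0.001, -0.0, -1.0]]
ft_force: [0.1, 0.3, -0.5]
grip_width: 0.0324
```

jog_arm --deltas '[0,0,0.002,0,0,0,0.25,0,0,0.004,0,0,0,0.25,0,0,0.006,0,0,0,0.25,0,0,0.006,0,0,0,0.25]'

```text
time_s: 3.9
position: [0.4525, -0.2633, -0.0083]
tool_rot: [[-0.075, 0.997, -0.0], [0.997, 0.075, -0.001], [-0.001, -0.0, -1.0]]
ft_force: [0.1, 1.1, -0.6]
grip_width: 0.0319
```

Run:
```python
from h import *
s=env.observe(); print(s["time_s"],s["position"],s["grip_width"],s["ft_force"])
im=eyes.get_image("scene")[:,:,::-1]
cv2.imwrite("pics/p6.png",cv2.resize(im[190:310,350:480],None,fx=5,fy=5,interpolation=cv2.INTER_CUBIC))
```

```text
3.9 [ 0.4524512  -0.2632922  -0.00832453] 0.03192776730952787 [ 0.06850872  1.07878554 -0.56204345]
```

View pics/p6.png

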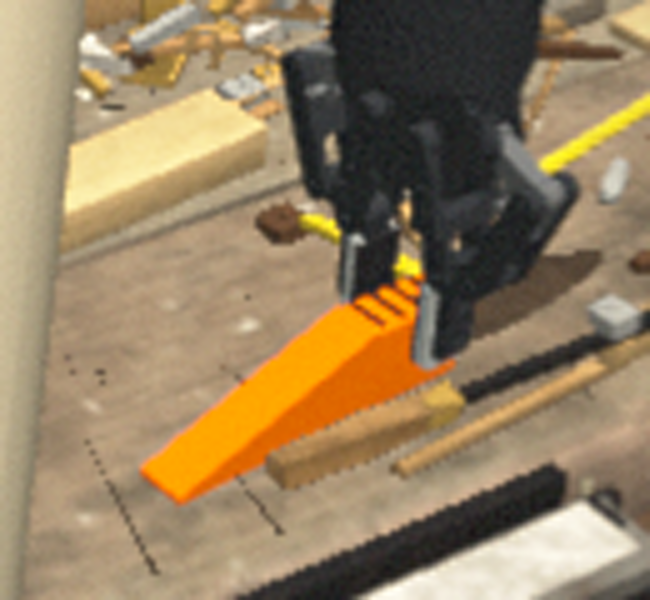

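jog_arm --deltas '[0,0,0,0,0,0,0.5,0,0,0,0,0,0,0.8,0,0,0,0,0,0,1,0,0,0,0,0,0,1,0,0,0,0,0,0,1]' --grip_force 60

```text
time_s: 4.37
position: [0.4526, -0.2635, -0.0078]
tool_rot: [[-0.075, 0.997, 0.0], [0.997, 0.075, -0.001], [-0.001, 0.0, -1.0]]
ft_force: [-0.8, 0.1, 4.8]
grip_width: 0.0206
```

jog_arm --deltas '[0,0,-0.005,0,0,0,1,0,0,-0.015,0,0,0,1,0,0,-0.035,0,0,0,1,0,0,-0.06,0,0,0,1,0,0,-0.09,0,0,0,1,0,0,-0.12,0,0,0,1,0,0,-0.14,0,0,0,1,0,0,-0.15,0,0,0,1,0,0,-0.15,0,0,0,1]'

```text
time_s: 5.12
position: [0.453, -0.2637, 0.1061]
tool_rot: [[-0.075, 0.997, 0.002], [0.997, 0.075, -0.003], [-0.003, 0.002, -1.0]]
ft_force: [-0.6, -0.0, -1.0]
grip_width: 0.0205
```

Run:
```python
from h import *
s=env.observe(); print(s["time_s"],s["position"],s["tool_rot"].round(4).tolist(),s["grip_width"],s["ft_force"])
im=eyes.get_image("scene")[:,:,::-1]
cv2.imwrite("pics/s7.png",im)
cv2.imwrite("pics/p7.png",cv2.resize(im[110:270,340:500],None,fx=3.7,fy=3.7,interpolation=cv2.INTER_CUBIC))
```

```text
5.1167 [ 0.45303548 -0.26366939  0.10610663] [[-0.0746, 0.9972, 0.0025], [0.9972, 0.0746, -0.0033], [-0.0035, 0.0022, -1.0]] 0.0205021932270738 [-0.61242415 -0.01635183 -0.99456508]
```

View pics/p7.png

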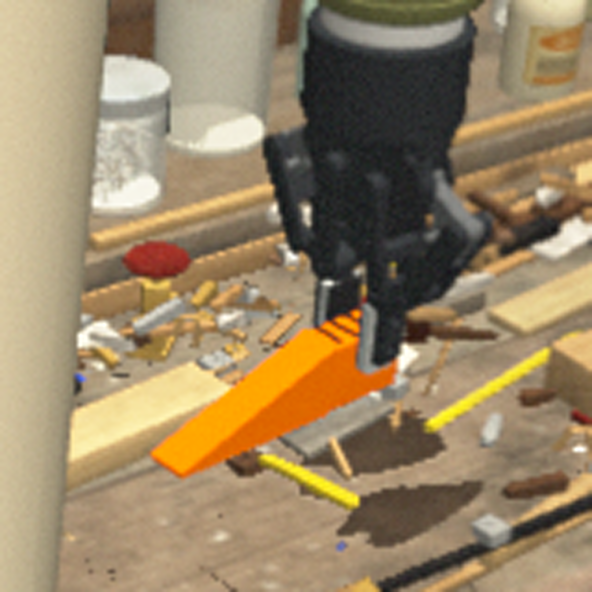

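```bash
cat >> h.py <<'E'
OFF=np.array([.0114,0,-.0268])
def ins(d,zu,yaw=MY,lat=0): # d: wedge-mid x in mouth frame, zu: underside above shaft top
    m=MP+Rz(np.radians(MY))@[d,lat,0]+[0,0,zu+.019]
    R=Rt(yaw); return m-R@OFF,R
E
python3 - <<'E'
from h import *
print(ins(-.15,.04),delta(*ins(-.15,.04)))
print(delta(*ins(-.15,.01)))
E
```

```text
(array([ 0.5597465 , -0.13168427,  0.1062    ]), array([[ 0.01396218,  0.99990252,  0.        ],
       [ 0.99990252, -0.01396218,  0.        ],
       [ 0.        ,  0.        , -1.        ]])) ([0.1643, 0.1556, -0.0021, 0.0003, 0.0006, 0.0282], np.float64(4.069310260372599), np.float64(0.709763817897891))
([0.1643, 0.1555, 0.0379, 0.0003, 0.0006, 0.0282], np.float64(4.126453116118783), np.float64(0.709763817897891))
```

jog_arm --deltas '[0.02,0.018,0,0,0,0.004,1,0.05,0.047,0,0,0,0.009,1,0.085,0.08,0,0,0,0.015,1,0.12,0.113,0,0,0,0.021,1,0.145,0.137,0,0.0003,0.0006,0.026,1,0.158,0.15,0,0.0003,0.0006,0.0282,1,0.1643,0.1555,0.008,0.0003,0.0006,0.0282,1,0.1643,0.1555,0.02,0.0003,0.0006,0.0282,1,0.1643,0.1555,0.032,0.0003,0.0006,0.0282,1,0.1643,0.1555,0.038,0.0003,0.0006,0.0282,1,0.1643,0.1555,0.038,0.0003,0.0006,0.0282,1,0.1643,0.1555,0.038,0.0003,0.0006,0.0282,1]'

```text
time_s: 6.17
position: [0.5591, -0.1325, 0.0754]
tool_rot: [[0.015, 1.0, -0.002], [1.0, -0.015, 0.001], [0.001, -0.002, -1.0]]
ft_force: [0.5, 0.0, -1.1]
grip_width: 0.0203
```

Run:
```python
from h import *
s=env.observe(); print(s["time_s"],s["position"],s["tool_rot"].round(4).tolist(),s["grip_width"],s["ft_force"])
pred=s["position"]+s["tool_rot"]@OFF
X=(wedge_pts())@Rz(np.radians(89.2)).T+pred
out=[]
for n,(x0,y0,w,h) in (("scene",(180,190,220,140)),("top",(200,180,180,115))):
    im=eyes.get_image(n)[:,:,::-1].copy(); cv2.imwrite(f"pics/{n}8.png",im)
    f=3.6 if n=="scene" else 4.4
    c=cv2.resize(im[y0:y0+h,x0:x0+w],None,fx=f,fy=f,interpolation=cv2.INTER_CUBIC)
    for p in proj(n,X): cv2.circle(c,tuple(int(v) for v in (p-[x0,y0]+.5)*f),3,(255,0,255),1)
    cv2.imwrite(f"pics/p8{n}.png",c)
```

```text
6.1667 [ 0.55910207 -0.13245933  0.07540401] [[0.0151, 0.9999, -0.0017], [0.9999, -0.0151, 0.001], [0.001, -0.0017, -1.0]] 0.020263369955473957 [ 0.50951974  0.00449748 -1.08336008]
```

View pics/p8scene.png

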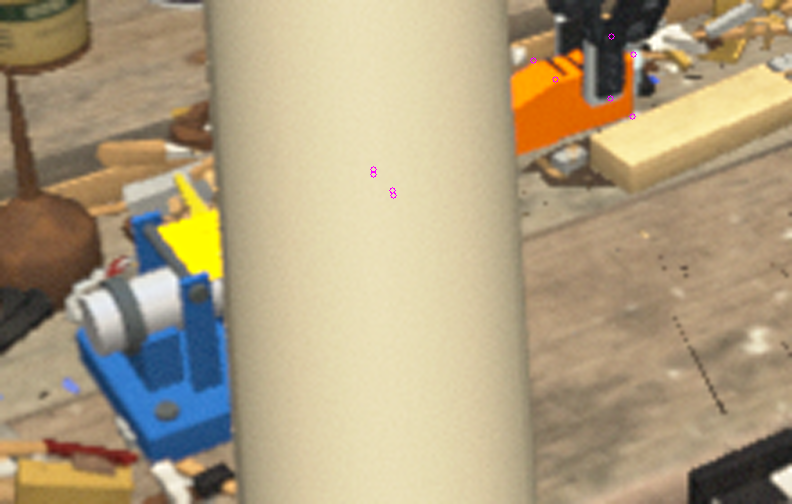

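View pics/p8top.png

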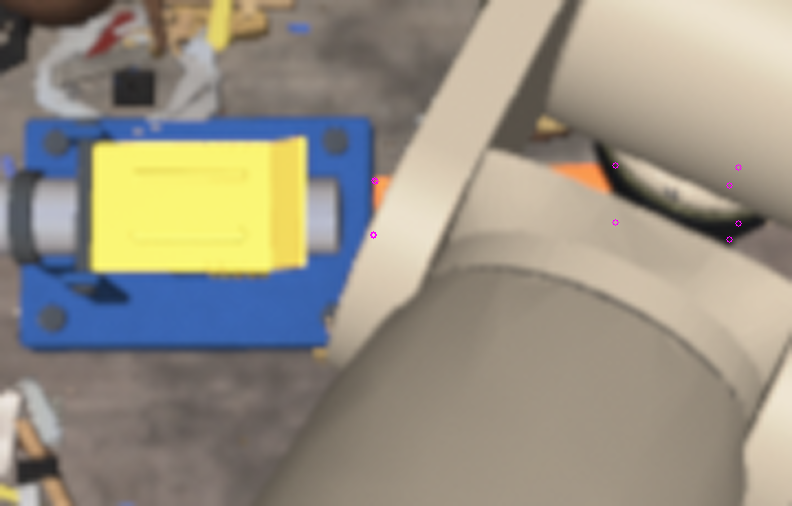

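Run:
```python
from h import *
for a in((-.13,.009),(-.13,.003),(-.118,.003)): print(delta(*ins(*a)))
```

```text
([0.0275, 0.0001, 0.0013, -0.0001, -0.0001, -0.0002], np.float64(0.49528203574896695), np.float64(0.006839382516749073))
([0.0275, 0.0001, 0.0093, -0.0001, -0.0001, -0.0002], np.float64(0.5220912645244972), np.float64(0.006839382516749073))
([0.0435, 0.0001, 0.0093, -0.0001, -0.0001, -0.0002], np.float64(0.8000857696302971), np.float64(0.006839382516749073))
```

jog_arm --deltas '[0.01,0.0003,0.001,0,0,0,1,0.022,0.0004,0.001,0,0,0,1,0.03,0.0005,0.003,0,0,0,1,0.034,0.0005,0.006,0,0,0,1,0.034,0.0005,0.009,0,0,0,1,0.034,0.0005,0.0093,0,0,0,1,0.034,0.0005,0.0093,0,0,0,1]'

```text
time_s: 6.85
position: [0.5603, -0.1062, 0.0687]
tool_rot: [[0.014, 1.0, -0.001], [1.0, -0.014, 0.001], [0.001, -0.001, -1.0]]
ft_force: [-0.2, 0.3, -1.3]
grip_width: 0.0207
```

jog_arm --deltas '[0,0,0.001,0,0,0,1,0,0,0.002,0,0,0,1,0,0,0.002,0,0,0,1]'

```text
time_s: 7.1
position: [0.5604, -0.1064, 0.0672]
tool_rot: [[0.014, 1.0, -0.001], [1.0, -0.014, 0.001], [0.001, -0.001, -1.0]]
ft_force: [-0.4, -0.5, -0.8]
grip_width: 0.0206
```

jog_arm --deltas '[0,0,0.001,0,0,0,1,0,0,0.001,0,0,0,1]'

```text
time_s: 7.27
position: [0.5603, -0.1063, 0.0665]
tool_rot: [[0.014, 1.0, -0.001], [1.0, -0.014, 0.001], [0.001, -0.001, -1.0]]
ft_force: [-0.5, 0.5, -0.6]
grip_width: 0.0205
```

jog_arm --deltas '[0,0,0.001,0,0,0,1,0,0,0.001,0,0,0,1]'

```text
time_s: 7.43
position: [0.5605, -0.1063, 0.0659]
tool_rot: [[0.014, 1.0, -0.001], [1.0, -0.014, 0.001], [0.001, -0.001, -1.0]]
ft_force: [-0.8, 0.1, 0.1]
grip_width: 0.0209
```

jog_arm --deltas '[0.004,0,0,0,0,0,1,0.008,0,0,0,0,0,1,0.012,0,0,0,0,0,1,0.016,0,0,0,0,0,1,0.02,0,0,0,0,0,1,0.024,0,0,0,0,0,1,0.028,0,0,0,0,0,1,0.032,0,0,0,0,0,1,0.036,0,0,0,0,0,1,0.04,0,0,0,0,0,1]' --grip_force 80

```text
time_s: 8.27
position: [0.5613, -0.0774, 0.0664]
tool_rot: [[0.014, 1.0, 0.001], [1.0, -0.014, -0.002], [-0.002, 0.001, -1.0]]
ft_force: [-1.0, -8.0, 1.3]
grip_width: 0.0203
```

Run:
```python
from h import *
s=env.observe(); print(s["time_s"],s["position"],s["tool_rot"].round(4).tolist(),s["grip_width"],s["ft_force"],s["wrist_torque"])
print("tip past edge", (s["position"]+s["tool_rot"]@OFF)[1]+.11-.0297)
out=[]
for n,(x0,y0,w,h) in (("scene",(180,190,220,140)),("top",(200,180,180,115))):
    im=eyes.get_image(n)[:,:,::-1].copy()
    f=1.8 if n=="scene" else 2.2
    out.append(cv2.resize(im[y0:y0+h,x0:x0+w],(396,252),interpolation=cv2.INTER_CUBIC))
cv2.imwrite("pics/p9.png",np.hstack(out))
```

```text
8.2667 [ 0.56132107 -0.07743728  0.06636394] [[0.0139, 0.9999, 0.0006], [0.9999, -0.0139, -0.0023], [-0.0023, 0.0006, -1.0]] 0.02025741159214798 [-0.98261642 -8.00217057  1.33414804] [-1.32848763  0.03690377 -0.00908918]
tip past edge 0.014324465273383342
```

View pics/p9.png

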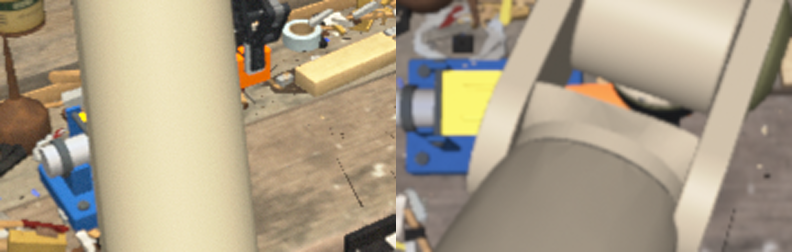

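jog_arm --deltas '[0.004,0,0,0,0,0,1,0.008,0,0,0,0,0,1,0.012,0,0,0,0,0,1,0.016,0,0,0,0,0,1,0.02,0,0,0,0,0,1,0.024,0,0,0,0,0,1,0.028,0,0,0,0,0,1,0.032,0,0,0,0,0,1]'

```text
time_s: 9.03
position: [0.5616, -0.0535, 0.0663]
tool_rot: [[0.014, 1.0, 0.0], [1.0, -0.014, -0.002], [-0.002, 0.0, -1.0]]
ft_force: [-0.3, -6.9, 0.9]
grip_width: 0.02
```

Run:
```python
from h import *
s=env.observe(); print(s["time_s"],s["position"],s["tool_rot"].round(4).tolist(),s["grip_width"],s["ft_force"],s["wrist_torque"])
print("tip past edge", (s["position"]+s["tool_rot"]@OFF)[1]+.11-.0297)
out=[]
for n,(x0,y0,w,h) in (("scene",(180,190,220,140)),("top",(200,180,180,115))):
    im=eyes.get_image(n)[:,:,::-1].copy(); cv2.imwrite(f"pics/{n}10.png",im)
    out.append(cv2.resize(im[y0:y0+h,x0:x0+w],(396,252),interpolation=cv2.INTER_CUBIC))
cv2.imwrite("pics/p10.png",np.hstack(out))
```

```text
9.0333 [ 0.56160601 -0.05345779  0.06627781] [[0.0142, 0.9999, 0.0005], [0.9999, -0.0142, -0.002], [-0.002, 0.0005, -1.0]] 0.019999050605315153 [-0.31459995 -6.90064689  0.92111749] [-1.14149162  0.00218209 -0.02021539]
tip past edge 0.03829588779932744
```

View pics/p10.png

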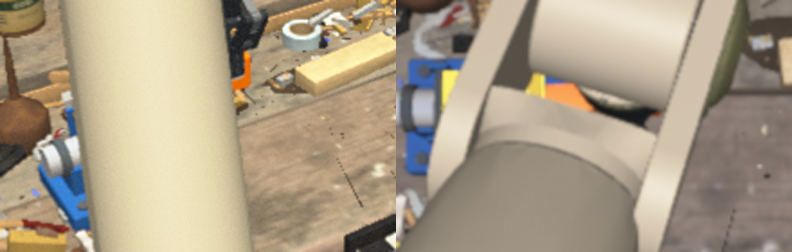

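jog_arm --deltas '[0.004,0,0,0,0,0,1,0.008,0,0,0,0,0,1,0.012,0,0,0,0,0,1,0.016,0,0,0,0,0,1,0.02,0,0,0,0,0,1,0.024,0,0,0,0,0,1,0.028,0,0,0,0,0,1,0.032,0,0,0,0,0,1,0.034,0,0,0,0,0,1,0.034,0,0,0,0,0,1]'

```text
time_s: 9.97
position: [0.5619, -0.0275, 0.0662]
tool_rot: [[0.014, 1.0, 0.0], [1.0, -0.014, -0.001], [-0.001, 0.0, -1.0]]
ft_force: [0.5, -4.9, 0.5]
grip_width: 0.0198
```

Run:
```python
from h import *
s=env.observe(); print(s["time_s"],s["position"],s["tool_rot"].round(4).tolist(),s["grip_width"],s["ft_force"],s["wrist_torque"])
print("tip past edge", (s["position"]+s["tool_rot"]@OFF)[1]+.11-.0297)
X=wedge_pts()@Rz(np.radians(89.2)).T+s["position"]+s["tool_rot"]@OFF
for n,(x0,y0,w,h),f in (("scene",(230,190,120,90),6),("top",(190,180,180,115),4.4)):
    im=eyes.get_image(n)[:,:,::-1].copy(); cv2.imwrite(f"pics/{n}11.png",im)
    c=cv2.resize(im[y0:y0+h,x0:x0+w],None,fx=f,fy=f,interpolation=cv2.INTER_CUBIC)
    for p in proj(n,X): cv2.circle(c,tuple(int(v) for v in (p-[x0,y0]+.5)*f),3,(255,0,255),1)
    cv2.imwrite(f"pics/p11{n}.png",c)
```

```text
9.9667 [ 0.56186099 -0.02751896  0.06620796] [[0.0139, 0.9999, 0.0002], [0.9999, -0.0139, -0.0014], [-0.0014, 0.0002, -1.0]] 0.019804388024875944 [ 0.45588312 -4.85409838  0.50959579] [-0.83182385 -0.11718151  0.01395482]
tip past edge 0.06421635579251578
```

View pics/p11scene.png

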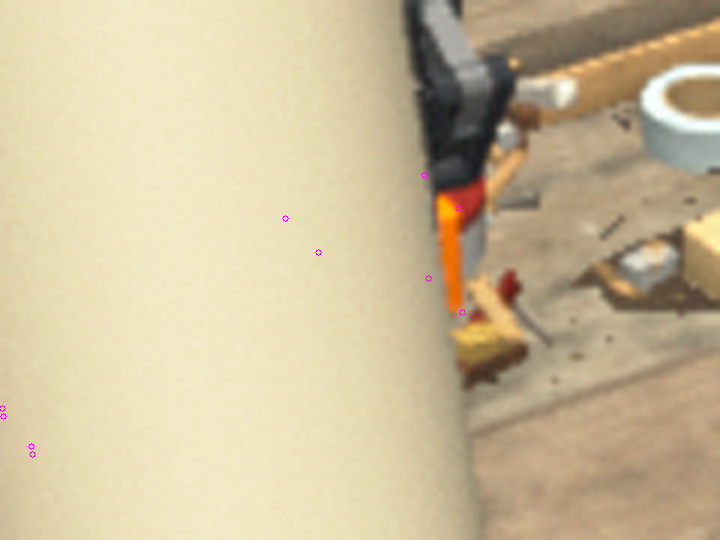

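View pics/p11top.png

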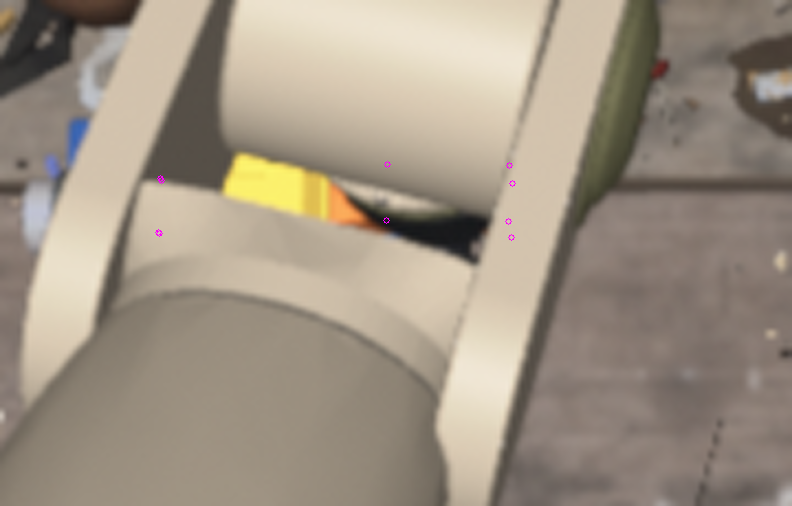

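jog_arm --deltas '[-0.005,0,0,0,0,0,1,-0.012,0,0,0,0,0,1,-0.02,0,0,0,0,0,1,-0.03,0,0,0,0,0,1,-0.042,0,0,0,0,0,1,-0.056,0,0,0,0,0,1,-0.07,0,0,0,0,0,1,-0.086,0,0,0,0,0,1,-0.102,0,0,0,0,0,1,-0.12,0,0,0,0,0,1,-0.138,0,0,0,0,0,1,-0.15,0,0,0,0,0,1]'

```text
time_s: 11.07
position: [0.5598, -0.1413, 0.0657]
tool_rot: [[0.015, 1.0, -0.001], [1.0, -0.015, 0.0], [0.0, -0.001, -1.0]]
ft_force: [-0.0, -0.5, -0.7]
grip_width: 0.02
```

Run:
```python
from h import *
s=env.observe(); print(s["time_s"],s["position"],s["tool_rot"].round(4).tolist(),s["grip_width"],s["ft_force"])
for n,(x0,y0,w,h),f in (("scene",(170,170,260,150),3),("top",(190,180,180,115),4.4)):
    im=eyes.get_image(n)[:,:,::-1].copy(); cv2.imwrite(f"pics/{n}12.png",im)
    c=cv2.resize(im[y0:y0+h,x0:x0+w],None,fx=f,fy=f,interpolation=cv2.INTER_CUBIC)
    cv2.imwrite(f"pics/p12{n}.png",c)
```

```text
11.0667 [ 0.5598281  -0.14131623  0.06571843] [[0.0149, 0.9999, -0.0008], [0.9999, -0.0149, 0.0002], [0.0002, -0.0008, -1.0]] 0.020012430270531498 [-0.03832175 -0.52138846 -0.67060094]
```

View pics/p12scene.png

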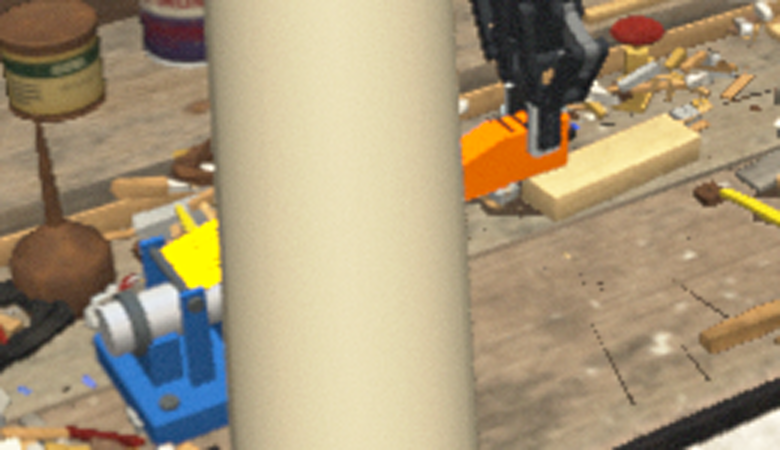

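View pics/p12top.png

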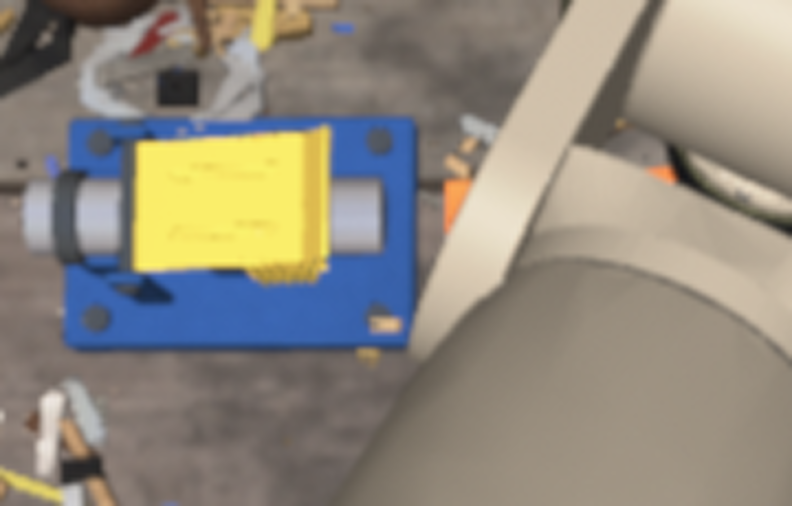

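The clip is open and stays open; in the top view its bridge and lip are foreshortened at about (265,225). I'll put the wedge back on the clear spot it came from.

Run:
```python
from h import *
print(delta([.4526,-.2635,.0657],Rt(94.3))); print(delta([.4526,-.2635,-.0065],Rt(94.3)))
```

```text
([-0.1655, -0.1404, 0.0001, -0.0002, -0.0001, -0.029], np.float64(3.9038117200963316), np.float64(0.7278326022498199))
([-0.1655, -0.1403, 0.0963, -0.0002, -0.0001, -0.029], np.float64(4.2704969403431265), np.float64(0.7278326022498199))
```

jog_arm --deltas '[-0.025,-0.01,-0.01,0,0,-0.003,1,-0.055,-0.04,-0.015,0,0,-0.009,1,-0.09,-0.07,-0.015,0,0,-0.015,1,-0.125,-0.1,-0.01,0,0,-0.022,1,-0.15,-0.125,0,0,0,-0.029,1,-0.162,-0.137,0.01,0,0,-0.029,1,-0.1655,-0.1404,0.03,0,0,-0.029,1,-0.1655,-0.1404,0.055,0,0,-0.029,1,-0.1655,-0.1404,0.075,0,0,-0.029,1,-0.1655,-0.1404,0.087,0,0,-0.029,1,-0.1655,-0.1404,0.091,0,0,-0.029,1,-0.1655,-0.1404,0.091,0,0,-0.029,1]'

```text
time_s: 12.17
position: [0.453, -0.2613, -0.0028]
tool_rot: [[-0.077, 0.997, -0.001], [0.997, 0.077, 0.001], [0.002, -0.001, -1.0]]
ft_force: [0.4, -0.8, -1.3]
grip_width: 0.02
```

jog_arm --deltas '[0,0,0.0015,0,0,0,1,0,0,0.003,0,0,0,1,0,0,0.003,0,0,0,1]'

```text
time_s: 12.42
position: [0.4531, -0.2619, -0.0042]
tool_rot: [[-0.077, 0.997, -0.0], [0.997, 0.077, -0.0], [-0.0, -0.0, -1.0]]
ft_force: [0.2, 0.2, -1.2]
grip_width: 0.0201
```

jog_arm --deltas '[0,0,0.0015,0,0,0,1,0,0,0.003,0,0,0,1,0,0,0.003,0,0,0,1]'

```text
time_s: 12.67
position: [0.4528, -0.2618, -0.0069]
tool_rot: [[-0.077, 0.997, -0.001], [0.997, 0.077, 0.001], [0.001, -0.001, -1.0]]
ft_force: [-0.2, -0.4, -1.6]
grip_width: 0.02
```

jog_arm --deltas '[0,0,0.001,0,0,0,1,0,0,0.002,0,0,0,1,0,0,0.002,0,0,0,1]'

```text
time_s: 12.92
position: [0.4529, -0.2619, -0.0078]
tool_rot: [[-0.077, 0.997, -0.0], [0.997, 0.077, 0.0], [0.0, -0.0, -1.0]]
ft_force: [-1.7, 1.8, 6.8]
grip_width: 0.0204
```

Contact at the expected height, about 8 N. Releasing gently.

jog_arm --deltas '[0,0,-0.001,0,0,0,0.5,0,0,-0.001,0,0,0,0.4,0,0,-0.001,0,0,0,0.25,0,0,-0.001,0,0,0,0.25,0,0,-0.005,0,0,0,0.25,0,0,-0.02,0,0,0,0.25,0,0,-0.05,0,0,0,0.25,0,0,-0.09,0,0,0,0.25,0,0,-0.14,0,0,0,0.25,0,0,-0.19,0,0,0,0.25,0,0,-0.23,0,0,0,0.25,0,0,-0.23,0,0,0,0.25]'

```text
time_s: 13.92
position: [0.4549, -0.2635, 0.1703]
tool_rot: [[-0.077, 0.997, 0.007], [0.997, 0.077, -0.007], [-0.008, 0.007, -1.0]]
ft_force: [0.2, -1.0, 0.3]
grip_width: 0.0321
```

Run:
```python
from h import *
s=env.observe(); print(s["time_s"],s["position"],s["grip_width"],s["ft_force"])
for n,(x0,y0,w,h),f in (("scene",(170,130,350,190),2.2),("top",(190,180,300,150),2.6)):
    im=eyes.get_image(n)[:,:,::-1].copy(); cv2.imwrite(f"pics/{n}13.png",im)
    cv2.imwrite(f"pics/p13{n}.png",cv2.resize(im[y0:y0+h,x0:x0+w],None,fx=f,fy=f,interpolation=cv2.INTER_CUBIC))
```

```text
13.9167 [ 0.45486309 -0.26353319  0.17031312] 0.032070887896465256 [ 0.22499205 -0.97415138  0.25708502]
```

View pics/p13scene.png

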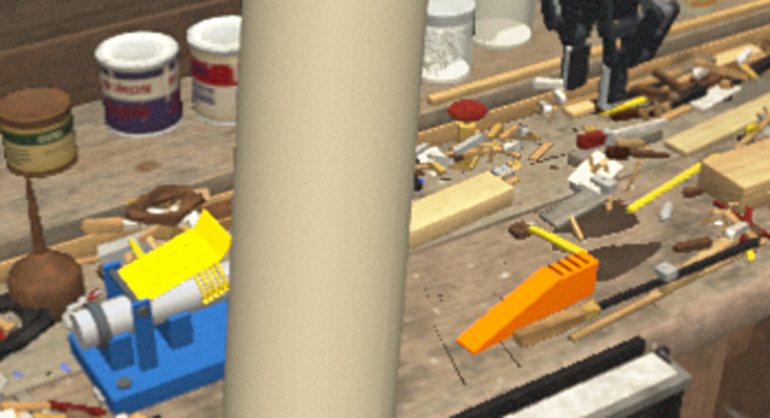

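View pics/p13top.png

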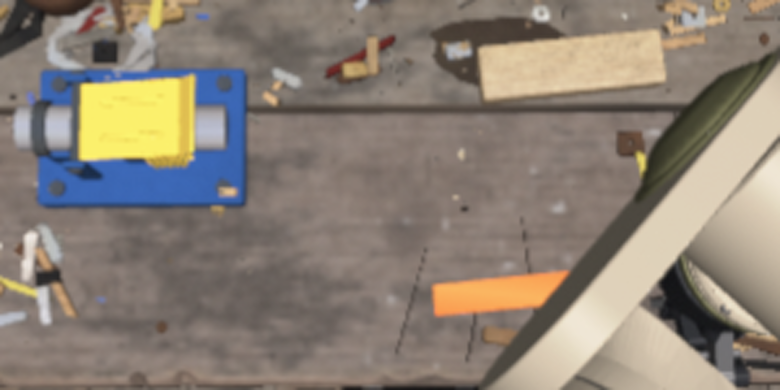

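Run:
```python
from h import *
to=lambda c,f,o:(np.array(c)+.5)/f-.5+o
obs=to([(330,125),(330,258),(305,133),(305,268),(134,141),(134,270)],4.4,[190,180])
for a in(0,.17,.22,.26,.3):
    M=np.array([(-14,-26,92),(-14,26,92),(0,-26,81),(0,26,81),(75,-26,81),(75,26,81)])/1000.
    d=M-[.075,0,.081]; c,s=np.cos(a),np.sin(a)
    Q=np.c_[d[:,0]*c+d[:,2]*s,d[:,1],-d[:,0]*s+d[:,2]*c]+[.075,0,.081]
    p=proj("top",Q@Rz(np.radians(MY)).T+[MP[0],MP[1],0]); print(a,np.sqrt(((p-obs)**2).mean()).round(2),(p-obs).round(1).tolist())
from scipy.ndimage import label
# wedge still flat: fit outline in scene
X=wedge_pts()
t=cv2.imread("pics/scene13.png"); hsv=cv2.cvtColor(t,cv2.COLOR_BGR2HSV)
m=((hsv[...,0]<18)&(hsv[...,0]>4)&(hsv[...,1]>200)&(hsv[...,2]>150)).astype(np.uint8); r=np.zeros_like(m); r[235:300,370:450]=m[235:300,370:450]
r=cv2.morphologyEx(r,cv2.MORPH_CLOSE,np.ones((5,5))).astype(float)
def cost(v): return np.abs(cv2.GaussianBlur(hull_mask("scene",X@Rz(v[2]).T+[v[0],v[1],.019]),(0,0),1)-cv2.GaussianBlur(r,(0,0),1)).sum()
q=minimize(cost,[.4522,-.252,1.65],method="Nelder-Mead",options=dict(initial_simplex=[[.452,-.252,1.65],[.462,-.252,1.65],[.452,-.242,1.65],[.452,-.252,1.72]]))
print(q.x,q.fun,r.sum())
```

```text
0 2.45 [[4.6, 2.9], [3.9, 2.1], [3.1, 2.3], [2.3, 0.7], [-0.3, 0.1], [-1.5, -0.2]]
0.17 1.05 [[1.9, 1.2], [1.1, 0.8], [1.6, 0.8], [0.8, -0.4], [-0.3, 0.1], [-1.5, -0.2]]
0.22 0.66 [[0.8, 0.6], [0.0, 0.4], [0.9, 0.4], [0.1, -0.7], [-0.3, 0.1], [-1.5, -0.2]]
0.26 0.62 [[-0.1, 0.2], [-0.9, 0.1], [0.3, 0.1], [-0.5, -1.0], [-0.3, 0.1], [-1.5, -0.2]]
0.3 0.96 [[-1.2, -0.2], [-2.0, -0.2], [-0.4, -0.3], [-1.2, -1.2], [-0.3, 0.1], [-1.5, -0.2]]
[ 0.45147023 -0.25757795  1.8620116 ] 520.9571752393737 675.0
```

```bash
python3 -c "
from rig import close_job,env
print(env.observe()['time_s']); print(close_job())"
```

```text
14.0167
the job is handed in; nothing more can be done
None
```

The clip is open off the shaft, the wedge lies flat on the bench, and I handed the job in at about 14 s with the gripper clear.

- **Prising:** I gripped the orange wedge by its handle, lowered it until it touched the shaft's top, and slid its tip about 64 mm past the clip's front edge. The push took at most about 8 N at the points I read. I then drew it straight out. Only the wedge was used to prise.
- **Clip:** after withdrawal the top camera gave an opening of about 0.22–0.26 rad, past the 0.17 needed. It still looked open after I set the wedge down.
- **Wedge:** it is on its underside, back at its starting spot. Its tip and handle corners in the scene camera are within about 1 px of where they were at the start.

**What disagreed:**
- The fingertips looked about 20 mm higher than the stated TCP implies. My first grip was therefore too high, so I let go, lowered in small steps while watching the force, and gripped again.
- An automatic outline fit of the wedge at the end failed because of poor colour masking. I checked the corners by eye instead.

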